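Draw out the loading slide with the brass fitting

ROBOT

A 7-joint arm with a two-finger parallel gripper is mounted at the origin on the work surface. World frame = base frame: x ahead of the robot, y to its left, z up, the work surface at z = 0. Lengths are in m, angles in rad, forces in N, time in s.
With the tool pointing down it reaches from about 0.425 to 0.925 m from the base axis. Payload 6.8 kg.
Tool frame: the origin (TCP) lies at the very end of the fingers, on their centre line; the grasp point (between the pads) lies 19 mm behind it; z points along the fingers, y is the line along which they close (so a half turn about z gives the same grasp; the last joint's range is limited). The gripper opens to 88 mm and grips with 3 to 60 N. Pads are 20 mm wide; open, the fingers measure 115 mm over their backs; the gripper's body (75 mm by 178 mm) begins 61 mm behind the grasp point.
Start: joints at [-1.316, 0.477, 0.022, 1.555, -0.011, 1.109, -0.083], TCP at [0.24, 0.631, 0.223] pointing down, gripper open.
Joint ranges: [-2.96, 2.96], [-0.34, 2.1], [-1.41, 1.46], [0.24, 2.44], [-1.37, 4.51], [0.17, 1.92], [-2.96, 2.96]. Speed limits (rad/s): [2.39, 2.39, 3.14, 3.14, 3.14, 3.14, 3.14].

INTERFACE

Orientations are given as a rotation vector (axis times angle).
In Python, from bench import manip gives the robot as it stands.
- The arm moves only by the tool move_arm, never from a script. Its argument "deltas" is a list of rows, each a list of 7 numbers: the shift along the tool's x, y, z in mm, then the turn, a rotation vector about the tool's x, y, z in rad, then the closure, from 0 (fully open) to 1 (shut). In form: [[tx, ty, tz, ax, ay, az, grip], ...]. A call has 1 to 12 rows; each row is the pose to reach, as a shift and turn from the pose commanded when the call began, along the tool's axes at that moment; what a row does not reach only later rows make up. A row lasts 1/8 s, in which the tool goes at most 62.5 mm and 10.7 degrees, less where a joint would pass 70% of its speed; a pose out of reach is approached as far as the arm can. A call with a gripper value outside its range is refused whole. The fingers move at their own pace and stop on an object; "newtons" is the grip in N (left out, the last holds). Time passes only in rows, so rows that repeat a pose let the fingers close. It gives the time, the measured TCP pose, the force, the opening and the grip force at its end, in the units of the state.
- manip.sense(): the state, without advancing time (a new reading comes with each control period).
- manip.snapshot(name): name is "scene" or "top"; returns the picture (420x560x3 uint8, red, green, blue); there is no depth.
- manip.camera_params(name): a dict with "K" (3x3 intrinsics, pixels), "distortion" ([k1, k2, p1, p2, k3] as OpenCV has them; the pictures are not rectified), "rvec" (rotation vector, rad) and "tvec" (3), from world to camera coordinates, as OpenCV has them. Camera axes: x right, y down, z forward; pixel columns grow to the right and rows downward; lengths in m; the calibration is good to about 2 mm. A picture is of the moment at which its call begins. camera_params takes no time and is no camera call.
- manip.close_job(): hands the job in; it is judged then, once.
Trained networks look in the newest picture that a camera, given by its name, has taken for a name from the list of things; names that differ only in an ending like _2 or _b are one class to them, and where a whole thing is asked for, a point or a joint stands for the part that bears it (a point fixed in the world has none). Each returns a list of dicts, best first, with "p" (0 to 1); they miss things now and then, are a little off and sometimes report something else, mostly with a low value. They report only what shows in the picture. A call takes as long as a camera call. They do not tell look-alikes from the thing itself.
- manip.masks_of(camera, query): "region" (420x560 bool, what is visible of it) and "bbox" ([left, top, right, bottom] in pixels, round what is visible of it).
- manip.place_of(camera, query): "pixel" ([column, row] in pixels: a listed point, or the origin of a listed thing).
The state is a dict: "time_s": time; "joints": joint angles; "dq": joint speeds; "joint_torque": joint torques, N m; "tool_pos": TCP position; "ee_rot": TCP orientation; "ft_force": force on the tool from outside, world axes, zero at the start; "moment": the same for the moment, N m; "finger_gap": opening from 0.0 (shut) to 1.0 (fully open); "grip_force": force on a finger pad.
Only numpy, scipy, OpenCV 4.12 (cv2) and the standard library are available. Lean on these libraries where they do the work, as an engineer would, in place of code of your own. Each camera call takes 0.05 s, during which the arm holds its last target. There are 200 camera calls.

TASK

Two slide jigs stand on the bench. Hook a fingertip behind the yellow lip of the slide whose nest holds the brass fitting and draw that slide fully out to its stop, with the fitting riding along upright in its nest, then press the green button right down to report it ready and let go. Do not touch or lift either fitting in the nests, leave the other slide shut as it is, do not press the button before the slide is out, and leave the other things on the bench where they stand.

Things in the scene. Friction and masses are not known exactly. Their poses are not given: they have to be found in the camera images.
- jig_a: Slide jig whose nest holds the brass fitting; looks like jig b. Fixed: aluminium base 250 x 120 mm (x -90 to +160), rails 118 mm apart outside, tops 34 mm up; blue air cylinder at the back (x +40 to +156, 90 mm tall). Steel slide plate 86 mm wide, top 30 mm up. Origin on the bench under the nest centre of the shut slide; x points back to the cylinder, z up; the slide draws out towards -x.
- jig_b: Slide jig whose nest holds the grey fitting; leave it alone. Fixed: aluminium base 250 x 120 mm (x -90 to +160), rails 118 mm apart outside, tops 34 mm up; blue air cylinder at the back (x +40 to +156, 90 mm tall). Steel slide plate 86 mm wide, top 30 mm up. Origin on the bench under the nest centre of the shut slide; x points back to the cylinder, z up; the slide draws out towards -x.
- jig_a_lip (a point): Middle of the top inner edge of the yellow lip on the slide of jig a (brass fitting); moves with the slide, axes as the jig's. The lip is an upright bar across the slide's front, 86 mm wide, 8 mm thick (x -8 to 0 from here), its top (here) 52 mm above the bench, 22 mm above the plate. Behind it (+x) the plate is bare for 79 mm, up to the white nest.
- jig_b_lip (a point): Middle of the top inner edge of the yellow lip on the slide of jig b (grey fitting); moves with the slide, axes as the jig's. The lip is an upright bar across the slide's front, 86 mm wide, 8 mm thick (x -8 to 0 from here), its top (here) 52 mm above the bench, 22 mm above the plate. Behind it (+x) the plate is bare for 79 mm, up to the white nest.
- jig_a_nest (a point): Centre of the pocket floor of the white nest on the slide of jig a, 40 mm above the bench; moves with the slide, axes as the jig's. Nest 46 x 46 mm, rim 48 mm above the bench, pocket 33 mm square, 8 mm deep. It lies 102 mm behind the lip's inner face.
- jig_b_nest (a point): Centre of the pocket floor of the white nest on the slide of jig b, 40 mm above the bench; moves with the slide, axes as the jig's. Nest 46 x 46 mm, rim 48 mm above the bench, pocket 33 mm square, 8 mm deep. It lies 102 mm behind the lip's inner face.
- jig_a_slide (a joint): Travel of the slide of jig a in m along the jig's -x: 0 shut, 0.100 fully out at the stop. It slides with about 3 N of friction and stays where it is left.
- jig_b_slide (a joint): Travel of the slide of jig b in m along the jig's -x: 0 shut, 0.100 fully out at the stop. It slides with about 3 N of friction and stays where it is left.
- brass_fitting: A push-in hose fitting, loose, standing upright: a turned body 40 mm tall, 30 mm across at the foot (the lowest 14 mm) and 16 to 23 mm across above. Origin at the centre of its underside, z up. Brass; it stands in the nest of jig a, its top 80 mm above the bench.
- grey_fitting: A push-in hose fitting, loose, standing upright: a turned body 40 mm tall, 30 mm across at the foot (the lowest 14 mm) and 16 to 23 mm across above. Origin at the centre of its underside, z up. Grey plastic; it stands in the nest of jig b, its top 80 mm above the bench.
- console: Grey box 80 x 80 x 35 mm with the green button in the middle of its top, fixed to the bench. Origin at the centre of its underside.
- ready_top (a point): Centre of the top of the round green push button, 36 mm across, 53 mm above the bench, standing 6 mm proud of its black collar on a grey 80 x 80 x 35 mm box fixed to the bench; it is pressed straight down.
- ready (a joint): Travel of the green button in m: 0 up, 0.006 right down; a spring, about 5 N when right down.
- tote: Small open blue bin of fittings, 130 x 100 mm, 55 mm tall, loose. Origin at the centre of its underside.
- jar: Grease jar, 56 mm across and 75 mm tall, loose. Origin at the centre of its underside.
- spare_fitting: A push-in hose fitting, loose, standing upright: a turned body 40 mm tall, 30 mm across at the foot (the lowest 14 mm) and 16 to 23 mm across above. Origin at the centre of its underside, z up. Brass; it stands on the bench, in no nest, and is to be left alone.
Not all that is in view belongs to the job. Of the things like the console, leave any that is blue; of the rest the smaller one is meant. There is more than one size of the grey_fitting; the one meant has the size given above.

How it is judged:
By the outcome, as a careful person would: the job done as asked, in the order asked, and still so for the second after the job is handed in, with the robot touching nothing.
It also fails if it takes over 48 s, if anything falls off the work surface, if the arm or the gripper's body presses on something with over 40 N, if the wrist force passes 120 N, or if a joint passes its speed limit or range.

## Working session

There is one attempt and no reset: what is moved stays moved. The work goes in short steps, Python scripts to look and compute and a tool call to move; the robot and the scene stay as the last step left them, time stands still between calls to the robot, and variables do not carry over. Pictures are saved under pics/ and viewed, at most 10 in all, crops included, and the job is handed in when it is done.

Besides the shell and the picture viewer there is one more tool, called after "Emit:" as a command line: name --pt "numbers of a row" for each row, then --argument value for the rest. move_arm: Moves the arm, as the interface text tells. Its arguments: {"type":"object","properties":{"deltas":{"type":"array"},"newtons":{"type":"number"}},"required":["deltas"]}

```bash
mkdir -p pics; cat > h.py <<'E'
import numpy as np, cv2
from bench import manip
def ray(cam,px):
    c=manip.camera_params(cam);K=np.array(c["K"]);d=np.array(c["distortion"])
    R=cv2.Rodrigues(np.array(c["rvec"],float))[0];t=np.array(c["tvec"],float).ravel()
    u=cv2.undistortPoints(np.array([[px]],float),K,d)[0,0]
    return -R.T@t,R.T@np.array([u[0],u[1],1])
def at_z(cam,px,z):
    o,r=ray(cam,px);return o+r*(z-o[2])/r[2]
def proj(cam,p):
    c=manip.camera_params(cam)
    return cv2.projectPoints(np.array(p,float).reshape(-1,3),np.array(c["rvec"],float),np.array(c["tvec"],float),np.array(c["K"]),np.array(c["distortion"]))[0][:,0]
E
python3 - <<'E'
from h import *
for c in("top","scene"):
    cv2.imwrite(f"pics/{c}0.png",manip.snapshot(c)[:,:,::-1])
    for q,z in dict(jig_a_lip=.052,jig_b_lip=.052,jig_a_nest=.04,brass_fitting=.04,grey_fitting=.04,ready_top=.053,console=0,jar=0,tote=0,spare_fitting=0,jig_a=0).items():
        for r in manip.place_of(c,q):
            if r["p"]>.2: print(c,q,round(r["p"],2),np.round(r["pixel"],1),np.round(at_z(c,r["pixel"],z),3))
s=manip.sense();print(s["time_s"],s["tool_pos"],s["ee_rot"],s["finger_gap"])
E
```

```text
top jig_a_lip 0.73 [195.9 200.8] [0.551 0.196 0.052]
top jig_b_lip 0.85 [342.2 198.4] [ 0.546 -0.163  0.052]
top jig_a_nest 0.85 [213.3 166. ] [0.641 0.154 0.04 ]
top brass_fitting 0.44 [208.9 160. ] [0.657 0.165 0.04 ]
top grey_fitting 0.49 [296.8 143.9] [ 0.691 -0.057  0.04 ]
top grey_fitting 0.48 [345.  158.9] [ 0.649 -0.177  0.04 ]
top ready_top 0.63 [437.7 292.2] [ 0.312 -0.381  0.053]
top ready_top 0.53 [423.8 226.8] [ 0.47  -0.359  0.053]
top ready_top 0.52 [369.5 247.1] [ 0.425 -0.223  0.053]
top console 0.9 [367.4 248.5] [ 0.425 -0.228  0.   ]
top console 0.7 [425.7 294. ] [ 0.307 -0.367  0.   ]
top console 0.55 [420.2 224.2] [ 0.482 -0.366  0.   ]
top console 0.3 [428.4 228.4] [ 0.471 -0.386  0.   ]
top jar 0.59 [415.4 149.9] [ 0.677 -0.368  0.   ]
top tote 0.86 [129.5 236.4] [0.474 0.376 0.   ]
top tote 0.32 [346.9 159.9] [ 0.656 -0.188  0.   ]
top spare_fitting 0.47 [137.3 145.4] [0.713 0.36  0.   ]
top jig_a 0.94 [211.5 166. ] [0.651 0.165 0.   ]
top jig_a 0.94 [343.5 162.5] [ 0.649 -0.178  0.   ]
scene jig_a_lip 0.61 [304.8 279.7] [0.558 0.187 0.052]
scene jig_b_lip 0.6
[... 464 characters left out ...]
_top 0.62 [189.6 125.7] [ 0.462 -0.392  0.053]
scene ready_top 0.52 [237.9 151.1] [ 0.422 -0.218  0.053]
scene ready_top 0.36 [181.4 214.1] [ 0.66  -0.142  0.053]
scene console 0.87 [194.4 142.9] [ 0.467 -0.374  0.   ]
scene console 0.78 [233.3 121.8] [ 0.324 -0.371 -0.   ]
scene console 0.65 [239.4 164.8] [ 0.423 -0.216  0.   ]
scene jar 0.66 [128.2 182. ] [ 0.694 -0.372  0.   ]
scene tote 0.88 [391.1 326.9] [0.477 0.38  0.   ]
scene spare_fitting 0.63 [310.4 390. ] [0.702 0.358 0.   ]
scene jig_a 0.9 [266.7 308.9] [0.651 0.166 0.   ]
scene jig_a 0.84 [183.1 217.3] [ 0.647 -0.169  0.   ]
1.2 [0.23957102 0.6310764  0.22265887] [5.66719303e-01 3.09003214e+00 2.04303372e-05] 0.9974415177429143
```

```bash
python3 - <<'E'
import cv2,numpy as np
a=cv2.imread("pics/top0.png");b=cv2.imread("pics/scene0.png")
cv2.imwrite("pics/top0c.png",cv2.resize(a[90:330,100:480],(800,505),interpolation=cv2.INTER_CUBIC))
cv2.imwrite("pics/scene0c.png",cv2.resize(b[70:420,90:450],(617,600),interpolation=cv2.INTER_CUBIC))
E
```

```text
(no output)
```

View pics/top0c.png

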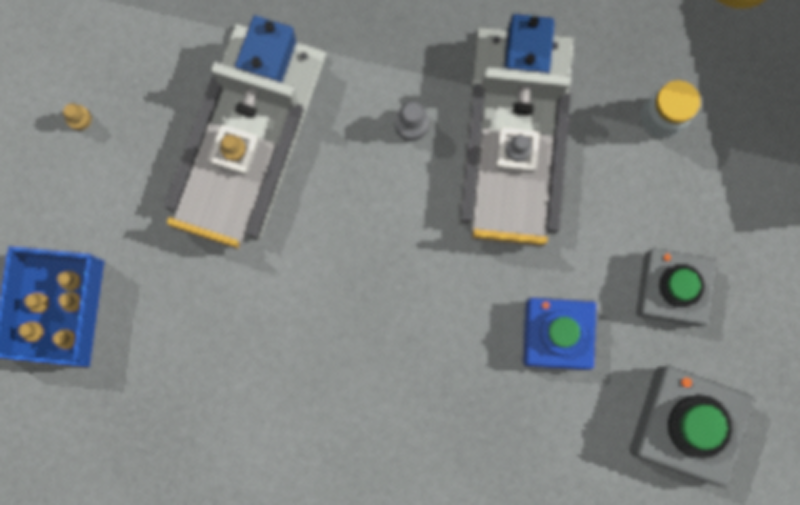

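View pics/scene0c.png

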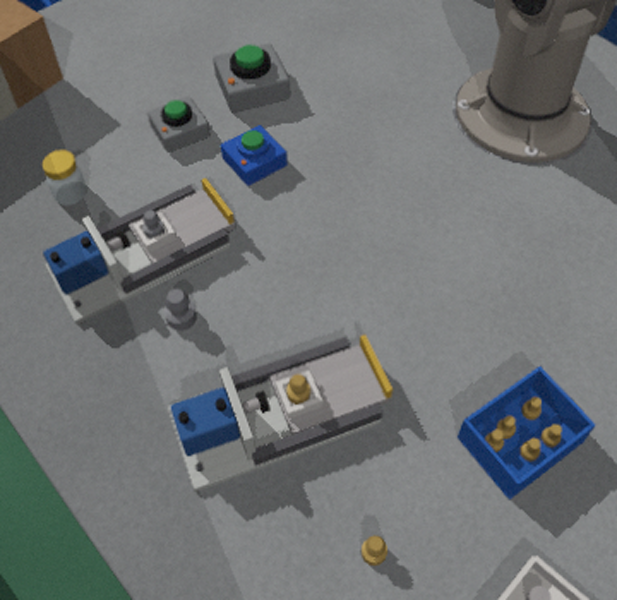

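Candidates for the console: blue at top px (369,247), large grey (437,292), small grey (424,227). The small grey one fits, since it is not blue and is the smaller of the other two. The brass fitting in a nest is at top px (211,160), in the left jig. The grey fitting at (345,159) is in jig b, and the one at (297,144) is loose. I'll refine the measurements by colour and check a crop.

```bash
python3 - <<'E'
from h import *
def blobs(c,lo,hi,z,amin,kind):
    im=cv2.imread(f"pics/{c}0.png");m=cv2.inRange(cv2.cvtColor(im,cv2.COLOR_BGR2HSV),lo,hi)
    n,l,s,ce=cv2.connectedComponentsWithStats(m)
    for i in range(1,n):
        if s[i,4]<amin: continue
        ys,xs=np.nonzero(l==i);P=np.array([at_z(c,(x,y),z)[:2] for x,y in zip(xs,ys)])
        r=cv2.minAreaRect(P.astype(np.float32)*1000)
        print(c,kind,s[i],"px",ce[i].round(1),"xy",P.mean(0).round(4),"rect",np.round(r[0],1),np.round(r[1],1),round(r[2],1))
for c in("top","scene"):
    blobs(c,(18,120,100),(32,255,255),.052,40,"yellow")
    blobs(c,(50,100,40),(80,255,255),.053,60,"green")
a=cv2.imread("pics/top0.png")
x=[cv2.resize(a[v:v+90,u:u+80],(400,450),interpolation=cv2.INTER_CUBIC) for u,v in((170,130),(385,185))]
cv2.imwrite("pics/crop.png",np.hstack(x))
E
```

```text
top yellow [435  54  38  37 372] px [452.6  73.2] xy [ 0.8646 -0.4652] rect [ 868.2 -469.3] [94.9 98.6] 42.8
top yellow [412 128  20  20 311] px [421.6 137.8] xy [ 0.6944 -0.3707] rect [ 695.  -370.6] [48. 50.] 85.7
top yellow [131 140  11  11  81] px [136.3 144.9] xy [0.6987 0.346 ] rect [698.5 346.9] [30.  21.2] 43.8
top yellow [206 155  10  10  77] px [210.3 159.7] xy [0.6541 0.1598] rect [654.6 159.2] [22.8 23. ] 88.1
top yellow [180 194  33  13 108] px [195.8 200.1] xy [0.5532 0.1961] rect [553.1 195.8] [85.2  7. ] 69.8
top yellow [325 199  35   7 119] px [341.7 202.3] xy [ 0.5366 -0.1617] rect [ 536.4 -162.3] [83.8  8.5] 81.8
top yellow [113 231   9   7  49] px [117.2 233.5] xy [0.4765 0.3894] rect [475.3 389.9] [20.2 14.7] 88.3
top yellow [110 244  10   8  57] px [114.5 247.2] xy [0.4432 0.3952] rect [443.7 395.3] [19.7 18.6] 45.1
top yellow [  88  350   40   39 1033] px [107.6 368.8] xy [0.157  0.4071] rect [156.7 407.5] [93.4 87. ] 89.1
top green [417 218  16  15 187] px [424.7 224.8] xy [ 0.4748 -0.3613] rect [ 475.  -361.3] [35.6 35.4] 42.0
top green [361 241  14  14 149] px [367.5 247.4] xy [ 0.4244 -0.2185] rect [ 424.2 -218.4] [30.4 31.1] 42.5
top green [424 282  22  22 381] px [434.2 292.5] xy [ 0.3118 -0.3721] rect [ 311.8 -372.8] [50.9 49.5] 87.9Traceback (most recent call last):
  File "<stdin>", line 11, in <module>
  File "<stdin>", line 7, in blobs
  File "h.py", line 9, in at_z
    o,r=ray(cam,px);return o+r*(z-o[2])/r[2]
        ~~~^^^^^^^^
  File "h.py", line 4, in ray
    c=manip.camera_params(cam);K=np.array(c["K"]);d=np.array(c["distortion"])
ValueError: time passes only in moves, steps and waits
```

```bash
cat >> h.py <<'E'
def at_zs(c,px,z):
    "vectorised pixels -> plane z; c = camera_params dict"
    R=cv2.Rodrigues(np.array(c["rvec"],float))[0];o=-R.T@np.array(c["tvec"],float).ravel()
    u=cv2.undistortPoints(np.array(px,float).reshape(-1,1,2),np.array(c["K"]),np.array(c["distortion"]))[:,0]
    r=np.c_[u,np.ones(len(u))]@R
    return o+r*((z-o[2])/r[:,2])[:,None]
def blobs(im,c,lo,hi,z,amin,kind):
    m=cv2.inRange(cv2.cvtColor(im,cv2.COLOR_BGR2HSV),lo,hi)
    n,l,s,ce=cv2.connectedComponentsWithStats(m)
    for i in range(1,n):
        if s[i,4]<amin: continue
        ys,xs=np.nonzero(l==i);P=at_zs(c,np.c_[xs,ys],z)[:,:2]
        r=cv2.minAreaRect(P.astype(np.float32)*1000)
        print(kind,"px",ce[i].round(1),"n",s[i,4],"xy",P.mean(0).round(4),"rect",np.round(r[0],1),np.round(r[1],1),round(r[2],1))
E
python3 - <<'E'
from h import *
im=cv2.imread("pics/scene0.png");c=manip.camera_params("scene")
blobs(im,c,(18,120,100),(32,255,255),.052,40,"yellow")
blobs(im,c,(50,100,40),(80,255,255),.053,60,"green")
a=cv2.imread("pics/top0.png")
x=[cv2.resize(a[v:v+90,u:u+80],(400,450),interpolation=cv2.INTER_CUBIC) for u,v in((170,130),(385,185))]
cv2.imwrite("pics/crop.png",np.hstack(x))
R=cv2.Rodrigues(np.array(manip.sense()["ee_rot"]))[0];print(R.round(3))
E
```

```text
yellow px [124.  164.9] n 230 xy [ 0.6838 -0.3849] rect [ 681.4 -383.2] [50.8 58.7] 20.6
yellow px [ 47.8 189.5] n 250 xy [ 0.8814 -0.4465] rect [ 880.  -453.5] [96.6 95.3] 78.8
yellow px [216.7 186.8] n 131 xy [ 0.5423 -0.1548] rect [ 542.  -156.2] [96.6 12.3] 81.9
yellow px [489.2 250.9] n 930 xy [0.1839 0.4231] rect [181.1 422.1] [ 85.2 103.4] 89.4
yellow px [309.  283.7] n 192 xy [0.5584 0.2002] rect [557.8 199.1] [91.2 11.4] 70.2
yellow px [263.3 296.3] n 135 xy [0.6526 0.1574] rect [651.1 157.7] [33.1 25.8] 48.6
yellow px [400.9 307.8] n 60 xy [0.4529 0.3724] rect [453.4 370.3] [26.6 17. ] 39.1
yellow px [383.3 322. ] n 115 xy [0.5053 0.3681] rect [505.7 367.9] [47.  17.5] 3.9
yellow px [411.3 322.7] n 64 xy [0.4631 0.4088] rect [462.3 408.8] [26.7 16.4] 11.2
yellow px [398.6 330.8] n 65 xy [0.4967 0.4022] rect [495.9 403.2] [25.7 17.3] 5.1
yellow px [308.1 390.6] n 170 xy [0.7182 0.3639] rect [717.4 364.2] [28.3 24.7] 46.7
green px [235.3 102.9] n 184 xy [ 0.3005 -0.384 ] rect [ 301.3 -384.6] [58.  48.7] 51.1
green px [192.1 133.6] n 109 xy [ 0.476  -0.3601] rect [ 476.9 -359.3] [42.  34.3] 54.8
green px [236.8 151.3] n 108 xy [ 0.4251 -0.2192] rect [ 424.  -219.8] [38.8 32.8] 52.0
green px [  8.5 190.7] n 150 xy [ 0.9665 -0.5166] rect [ 970.1 -528.3] [148.5  33.6] 89.8
green px [ 16.7 235.4] n 985 xy [ 1.0035 -0.3607] rect [ 980.5 -382.1] [245.1 112.3] 69.7
green px [ 26.  322.4] n 612 xy [ 1.0773 -0.1276] rect [1072.4 -131.3] [221.6  47.6] 89.8
green px [ 51.5 368.3] n 266 xy [1.077  0.0019] rect [1074.4    2. ] [69.6 43.8] 90.0
green px [ 71.1 396.5] n 527 xy [1.0715 0.0776] rect [1070.5   72.8] [105.7  52. ] 89.8
green px [128.2 393.9] n 95 xy [0.9818 0.1449] rect [978.7 147.1] [59.4 27.8] 80.4
green px [ 94.2 409.7] n 110 xy [1.0482 0.1286] rect [1044.5  125. ] [44.9 23.7] 52.5
[[-0.935  0.355  0.   ]
 [ 0.355  0.935  0.   ]
 [-0.     0.    -1.   ]]
```

View pics/crop.png

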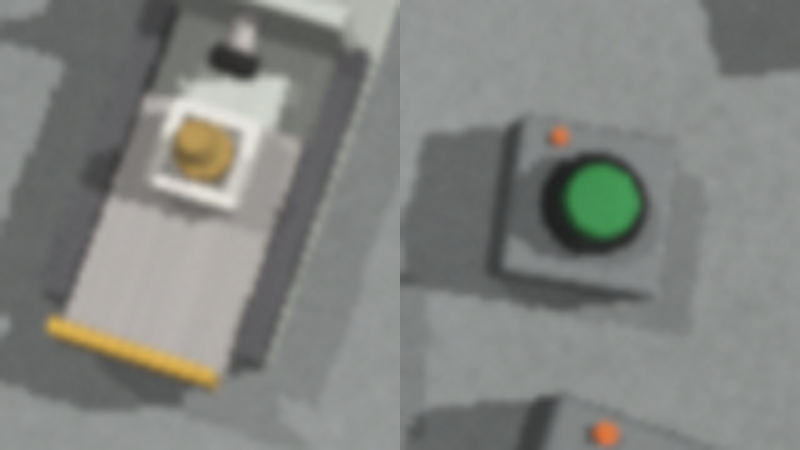

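The crop confirms both targets: the brass fitting sits in the left jig's nest with its lip at (195.8,200), and the small grey console's button is at (424.7,224.8). The lip middle is about (0.5545, 0.197) with jig yaw about -20°, and tool x already points along the jig's -x.

Emit:
move_arm --pt "-48 -29 0 0 0 0 1" --pt "-97 -59 0 0 0 0 1" --pt "-145 -88 0 0 0 0 1" --pt "-193 -118 0 0 0 0 1" --pt "-241 -147 0 0 0 0 1" --pt "-290 -176 0 0 0 0 1" --pt "-338 -206 0 0 0 0 1" --pt "-386 -235 0 0 0 0 1" --pt "-435 -264 0 0 0 0 1" --pt "-483 -294 0 0 0 0 1" --pt "-483 -294 0 0 0 0 1" --pt "-483 -294 0 0 0 0 1"

```text
time_s: 2.7
tool_pos: [0.5865, 0.1853, 0.2226]
ee_rot: [-0.567, -3.09, -0.001]
ft_force: [-1.0, 0.3, 0.4]
finger_gap: 0.005
grip_force: 0.0
```

Emit:
move_arm --pt "0 0 30 0 0 0 1" --pt "0 0 65 0 0 0 1" --pt "0 0 100 0 0 0 1" --pt "0 0 130 0 0 0 1" --pt "0 0 155 0 0 0 1" --pt "0 0 170 0 0 0 1" --pt "0 0 180 0 0 0 1" --pt "0 0 186 0 0 0 1" --pt "0 0 186 0 0 0 1" --pt "0 0 186 0 0 0 1"

```text
time_s: 3.95
tool_pos: [0.5872, 0.1849, 0.0373]
ee_rot: [0.567, 3.089, 0.001]
ft_force: [-0.6, 0.1, 0.0]
finger_gap: 0.007
grip_force: 0.0
```

```bash
python3 - <<'E'
from h import *
a=manip.snapshot("scene")[:,:,::-1]
cv2.imwrite("pics/s1.png",cv2.resize(a[200:380,170:410],(800,600),interpolation=cv2.INTER_CUBIC))
E
```

```text
(no output)
```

View pics/s1.png

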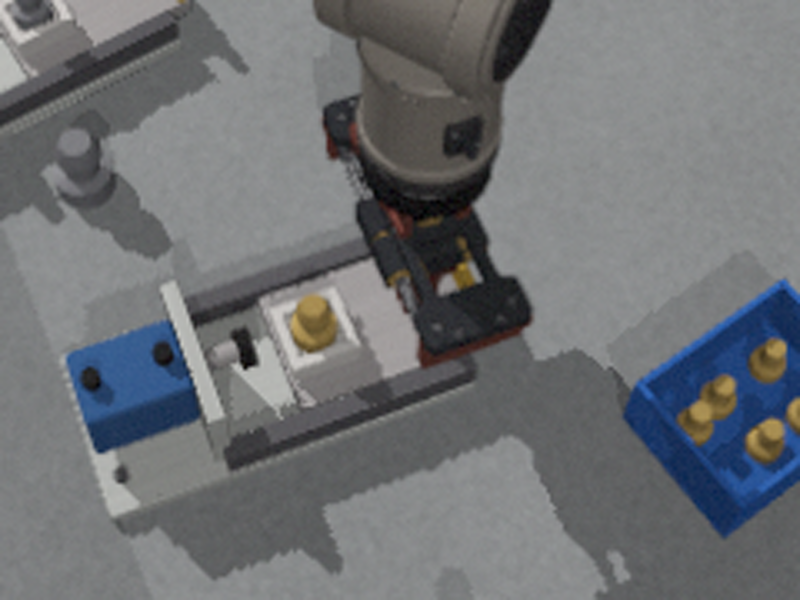

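The fingers are down on the bare plate between the lip and the nest, and the fitting (crop px 315,320) is upright and clear. Drawing the slide out gently.

Emit:
move_arm --pt "6 0 0 0 0 0 1" --pt "12 0 0 0 0 0 1" --pt "18 0 0 0 0 0 1" --pt "22 0 0 0 0 0 1" --pt "27 0 0 0 0 0 1" --pt "34 0 0 0 0 0 1" --pt "42 0 0 0 0 0 1" --pt "50 0 0 0 0 0 1" --pt "58 0 0 0 0 0 1" --pt "66 0 0 0 0 0 1" --pt "72 0 0 0 0 0 1" --pt "75 0 0 0 0 0 1"

```text
time_s: 5.5
tool_pos: [0.516, 0.2115, 0.0366]
ee_rot: [-0.566, -3.09, 0.0]
ft_force: [2.0, -3.3, 0.5]
finger_gap: 0.006
grip_force: 1.6
```

Emit:
move_arm --pt "5 0 0 0 0 0 1" --pt "11 0 0 0 0 0 1" --pt "17 0 0 0 0 0 1" --pt "23 0 0 0 0 0 1" --pt "29 0 0 0 0 0 1" --pt "34 0 0 0 0 0 1" --pt "38 0 0 0 0 0 1" --pt "41 0 0 0 0 0 1" --pt "43 0 0 0 0 0 1" --pt "43 0 0 0 0 0 1"

```text
time_s: 6.75
tool_pos: [0.4761, 0.2272, 0.0366]
ee_rot: [-0.566, -3.09, -0.001]
ft_force: [1.0, -2.0, -0.6]
finger_gap: 0.008
grip_force: 0.6
```

```bash
python3 - <<'E'
from h import *
a=manip.snapshot("scene")[:,:,::-1].copy();c=manip.camera_params("scene")
blobs(a[:, :],c,(18,120,100),(32,255,255),.08,40,"yel")
for r in manip.place_of("scene","jig_a_nest")[:3]: print(r["p"],at_z("scene",r["pixel"],.04).round(4))
manip.snapshot("top")
for r in manip.place_of("top","jig_a_nest")[:3]: print(r["p"],at_z("top",r["pixel"],.04).round(4))
print(manip.sense()["ft_force"])
E
```

```text
yel px [124.  165.2] n 238 xy [ 0.6917 -0.3554] rect [ 692.5 -354.1] [60.1 47.1] 61.4
yel px [ 48.  189.7] n 256 xy [ 0.8823 -0.4152] rect [ 880.5 -423.2] [94.3 91.7] 72.9
yel px [216.6 186.7] n 133 xy [ 0.5543 -0.1342] rect [ 554.1 -135.2] [93.4 12. ] 81.9
yel px [489.1 250.9] n 926 xy [0.2076 0.4252] rect [204.9 424.2] [ 82.2 100.1] 89.4
yel px [306.3 281.3] n 139 xy [0.5703 0.2021] rect [569.3 201.9] [34.2 24.8] 36.6
yel px [400.7 308.2] n 63 xy [0.469  0.3765] rect [468.7 374.5] [26.1 16.5] 39.1
yel px [383.  322.4] n 121 xy [0.5196 0.3722] rect [519.7 372. ] [44.1 16.9] 3.9
yel px [308.3 390.6] n 174 xy [0.7244 0.3683] rect [723.8 368.3] [27.5 23.9] 46.7
0.58 [0.5619 0.1967 0.04  ]
0.9 [0.5587 0.1955 0.04  ]
[0.44720156 0.57714238 0.88697341]
```

Emit:
move_arm --pt "2 0 0 0 0 0 1" --pt "4 0 0 0 0 0 1" --pt "6 0 0 0 0 0 1" --pt "6 0 0 0 0 0 1"

```text
time_s: 7.45
tool_pos: [0.4757, 0.2276, 0.037]
ee_rot: [0.569, 3.081, 0.003]
ft_force: [14.4, -4.3, -11.8]
finger_gap: 0.005
grip_force: 7.3
```

The slide is at its stop: 14 N, with no further travel. Backing off the lip, then raising.

Emit:
move_arm --pt "-8 0 0 0 0 0 1" --pt "-18 0 0 0 0 0 1" --pt "-28 0 0 0 0 0 1" --pt "-28 0 -10 0 0 0 1" --pt "-28 0 -40 0 0 0 1" --pt "-28 0 -80 0 0 0 1" --pt "-28 0 -120 0 0 0 1" --pt "-28 0 -160 0 0 0 1" --pt "-28 0 -180 0 0 0 1" --pt "-28 0 -180 0 0 0 1"

```text
time_s: 8.7
tool_pos: [0.4976, 0.2195, 0.2186]
ee_rot: [0.566, 3.088, 0.004]
ft_force: [0.0, -0.5, -0.2]
finger_gap: 0.007
grip_force: 0.0
```

```bash
python3 - <<'E'
from h import *
t=manip.snapshot("top")[:,:,::-1].copy();s=manip.snapshot("scene")[:,:,::-1].copy()
for n,a,z in(("top",t,.052),("scene",s,.052)):
    print(n);blobs(a,manip.camera_params(n),(18,120,100),(32,255,255),z,70,"yel")
x=manip.sense();print(x["tool_pos"],x["ee_rot"])
p=np.array([.4755,-.3605])-x["tool_pos"][:2];R=cv2.Rodrigues(np.array(x["ee_rot"]))[0]
print(R[:2,:2].T@p)
cv2.imwrite("pics/s2.png",np.hstack([cv2.resize(t[130:270,150:280],(390,420)),cv2.resize(s[220:340,210:330],(410,420))]))
E
```

```text
top
yel px [452.5  73.7] n 385 xy [ 0.8634 -0.4649] rect [ 868.2 -469.3] [94.9 98.8] 42.8
yel px [421.5 137.8] n 313 xy [ 0.6943 -0.3706] rect [ 695.  -370.6] [48. 50.] 85.7
yel px [341.7 202.3] n 118 xy [ 0.5366 -0.1617] rect [ 536.4 -162.3] [83.8  8.5] 81.8
yel px [181.2 238.4] n 100 xy [0.4601 0.2319] rect [459.8 231.3] [85.7  7.6] 68.9
yel px [100.1 370.9] n 599 xy [0.1525 0.4249] rect [152.3 425.3] [86.9 57.6] 12.0
scene
yel px [124.  165.3] n 241 xy [ 0.6844 -0.3834] rect [ 687.1 -383. ] [58.7 51. ] 47.8
yel px [ 47.9 189.8] n 260 xy [ 0.8816 -0.4454] rect [ 880.  -452.7] [97.8 96. ] 86.1
yel px [216.7 186.8] n 133 xy [ 0.5423 -0.1548] rect [ 542.  -156.2] [96.6 12.3] 81.9
yel px [489.2 250.9] n 927 xy [0.1839 0.4231] rect [181.1 422.1] [ 85.2 103.4] 89.4
yel px [349.4 269. ] n 206 xy [0.4653 0.234 ] rect [464.4 232.3] [91.2 13.9] 70.0
yel px [306.4 281.3] n 140 xy [0.5585 0.1926] rect [557.8 192.1] [34.9 24.1] 46.5
yel px [383.1 322.5] n 130 xy [0.5065 0.3684] rect [506.5 367.3] [45.6 18.9] 3.9
yel px [398.7 331.1] n 70 xy [0.4971 0.4027] rect [495.9 403.4] [26.1 17.5] 9.3
yel px [308.2 390.7] n 176 xy [0.7181 0.3641] rect [717.4 364.2] [28.4 24.7] 46.7
[0.49633761 0.21881264 0.21618794] [-5.66153373e-01 -3.08939193e+00  4.61210998e-04]
[-0.18594407 -0.54905567]
```

View pics/s2.png

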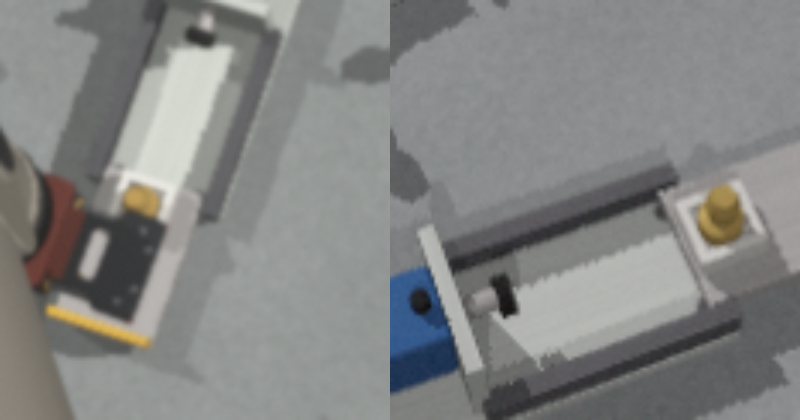

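The slide is out: the lip moved 99.7 mm in the top view, and the fitting is upright in its nest (right half, px 720,215). Moving to the button.

Emit:
move_arm --pt "-16 -46 0 0 0 0 1" --pt "-33 -97 0 0 0 0 1" --pt "-50 -148 0 0 0 0 1" --pt "-67 -199 0 0 0 0 1" --pt "-84 -250 0 0 0 0 1" --pt "-101 -301 0 0 0 0 1" --pt "-118 -352 0 0 0 0 1" --pt "-135 -403 0 0 0 0 1" --pt "-152 -454 0 0 0 0 1" --pt "-169 -505 0 0 0 0 1" --pt "-186 -549 0 0 0 0 1" --pt "-186 -549 0 0 0 0 1"

```text
time_s: 10.3
tool_pos: [0.4737, -0.3641, 0.2151]
ee_rot: [-0.576, -3.085, 0.003]
ft_force: [0.4, 0.2, 0.6]
finger_gap: 0.007
grip_force: 0.0
```

Emit:
move_arm --pt "0 0 0 0 0 0 1" --pt "0 0 0 0 0 0 1"

```text
time_s: 10.55
tool_pos: [0.4764, -0.3586, 0.216]
ee_rot: [-0.563, -3.09, -0.002]
ft_force: [0.4, 0.2, 0.5]
finger_gap: 0.009
grip_force: 0.0
```

Emit:
move_arm --pt "0 0 30 0 0 0 1" --pt "0 0 65 0 0 0 1" --pt "0 0 100 0 0 0 1" --pt "0 0 125 0 0 0 1" --pt "0 0 142 0 0 0 1" --pt "0 0 152 0 0 0 1" --pt "0 0 156 0 0 0 1" --pt "0 0 156 0 0 0 1"

```text
time_s: 11.55
tool_pos: [0.4764, -0.3606, 0.0611]
ee_rot: [0.567, 3.089, -0.0]
ft_force: [-0.7, 0.1, 0.1]
finger_gap: 0.007
grip_force: 0.0
```

Emit:
move_arm --pt "0 0 3 0 0 0 1" --pt "0 0 6 0 0 0 1" --pt "0 0 9 0 0 0 1" --pt "0 0 11 0 0 0 1" --pt "0 0 13 0 0 0 1" --pt "0 0 13 0 0 0 1"

```text
time_s: 12.3
tool_pos: [0.4767, -0.3609, 0.0509]
ee_rot: [0.567, 3.088, 0.002]
ft_force: [-6.0, 6.6, 31.5]
finger_gap: 0.003
grip_force: 15.9
```

```bash
python3 - <<'E'
from h import *
t=manip.snapshot("top")[:,:,::-1];s=manip.snapshot("scene")[:,:,::-1]
x=manip.sense();print(x["tool_pos"],x["ft_force"],x["moment"])
cv2.imwrite("pics/s3.png",np.hstack([cv2.resize(t[180:280,370:470],(400,400),interpolation=2),cv2.resize(s[85:185,140:240],(400,400),interpolation=2)]))
E
```

```text
[ 0.47670204 -0.36087975  0.0508825 ] [-6.90639912  6.49526801 31.5487637 ] [ 1.46980575  1.58256925 -0.01344435]
```

View pics/s3.png

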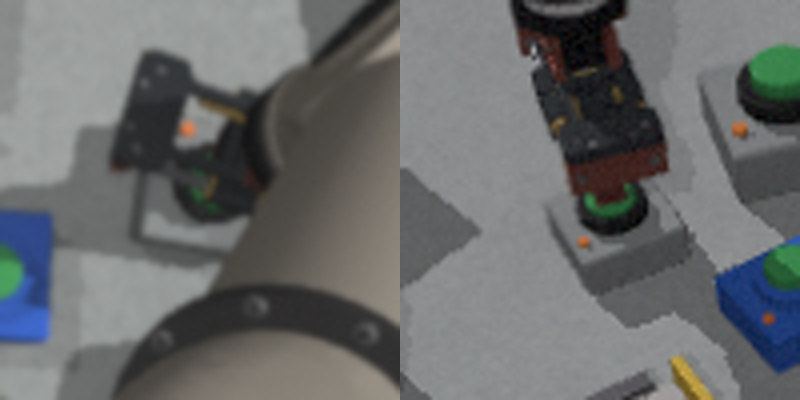

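Emit:
move_arm --pt "0 0 -2 0 0 0 1" --pt "0 0 -2 0 0 0 1"

```text
time_s: 12.65
tool_pos: [0.4766, -0.3608, 0.0512]
ee_rot: [0.567, 3.088, 0.0]
ft_force: [-2.1, 2.5, 16.0]
finger_gap: 0.004
grip_force: 7.7
```

Emit:
move_arm --pt "0 0 3 0 0 0 1" --pt "0 0 3 0 0 0 1"

```text
time_s: 12.9
tool_pos: [0.4768, -0.3609, 0.0507]
ee_rot: [0.567, 3.087, 0.003]
ft_force: [-8.2, 8.1, 39.7]
finger_gap: 0.006
grip_force: 19.9
```

Emit:
move_arm --pt "0 0 -6 0 0 0 1" --pt "0 0 -6 0 0 0 1"

```text
time_s: 13.15
tool_pos: [0.4766, -0.3608, 0.0535]
ee_rot: [0.567, 3.088, -0.001]
ft_force: [-0.0, -0.4, 3.3]
finger_gap: 0.009
grip_force: 1.8
```

Emit:
move_arm --pt "0 0 -2 0 0 0 1" --pt "0 0 -2 0 0 0 1"

```text
time_s: 13.4
tool_pos: [0.4765, -0.3608, 0.0547]
ee_rot: [0.567, 3.089, -0.001]
ft_force: [2.2, -1.7, 3.3]
finger_gap: 0.003
grip_force: 1.4
```

Emit:
move_arm --pt "0 0 -2 0 0 0 1" --pt "0 0 -2 0 0 0 1"

```text
time_s: 13.65
tool_pos: [0.4759, -0.3603, 0.0565]
ee_rot: [-0.567, -3.09, -0.0]
ft_force: [1.0, -0.8, 1.9]
finger_gap: 0.002
grip_force: 0.9
```

Emit:
move_arm --pt "0 0 -3 0 0 0 1" --pt "0 0 -3 0 0 0 1"

```text
time_s: 13.9
tool_pos: [0.4754, -0.36, 0.0594]
ee_rot: [-0.567, -3.089, -0.001]
ft_force: [0.3, -0.2, -0.4]
finger_gap: 0.007
grip_force: 0.0
```

The force curve shows about 6 mm of spring travel (0.058 to 0.051) and then a hard stop, so the button went fully down and is now released. Retreating.

Emit:
move_arm --pt "0 0 -20 0 0 0 1" --pt "0 0 -60 0 0 0 1" --pt "0 0 -100 0 0 0 1" --pt "0 0 -140 0 0 0 1" --pt "0 0 -150 0 0 0 1" --pt "0 0 -150 0 0 0 1" --pt "0 0 -150 0 0 0 1"

```text
time_s: 14.78
tool_pos: [0.4754, -0.3597, 0.2084]
ee_rot: [-0.566, -3.088, -0.001]
ft_force: [0.2, 0.2, -0.2]
finger_gap: 0.002
grip_force: 0.0
```

```bash
python3 - <<'E'
from h import *
t=manip.snapshot("top")[:,:,::-1].copy();s=manip.snapshot("scene")[:,:,::-1].copy()
print("top");blobs(t,manip.camera_params("top"),(18,120,100),(32,255,255),.052,70,"yel")
x=manip.sense();print(x["tool_pos"],x["ft_force"])
cv2.imwrite("pics/s4.png",np.hstack([t[90:330,90:480],s[70:310,50:450]]))
E
```

```text
top
yel px [452.5  74.7] n 408 xy [ 0.8607 -0.4647] rect [ 868.  -469.5] [95.9 98.2] 40.2
yel px [421.5 137.9] n 313 xy [ 0.6942 -0.3706] rect [ 693.9 -370.4] [47.8 50.2] 40.9
yel px [136.4 144.9] n 80 xy [0.6987 0.3459] rect [698.5 346.9] [30.  21.2] 43.8
yel px [196.6 197.4] n 78 xy [0.5599 0.1941] rect [559.7 194.4] [22.5 22.5] 88.2
yel px [341.7 202.3] n 118 xy [ 0.5366 -0.1617] rect [ 536.4 -162.3] [83.8  8.5] 81.8
yel px [182.  238.5] n 83 xy [0.4597 0.2301] rect [459.9 230.5] [84.2  6.1] 69.5
yel px [107.6 368.8] n 1032 xy [0.157  0.4071] rect [156.7 407.5] [93.4 87. ] 89.1
[ 0.47535553 -0.35985534  0.20824585] [-0.1067323   0.33310447 -1.18886668]
```

View pics/s4.png

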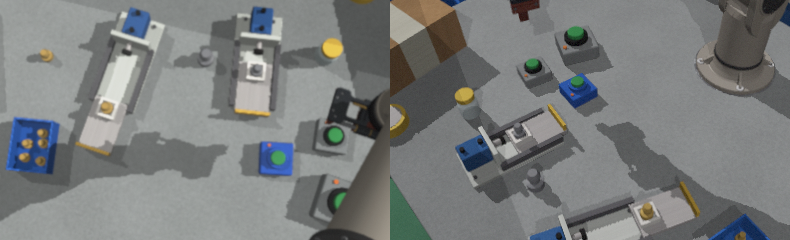

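Slide a is still out with the brass fitting upright (top part px 107,107). Jig b, the loose things and the consoles are undisturbed, and the button is back up.

```bash
python3 -c "
from bench import manip
print(manip.close_job())"
```

```text
the job is handed in; nothing more can be done
None
```

The brass-fitting slide is drawn out to its stop with the fitting upright in its nest, the green button on the small grey console was then pressed right down and let go, and the job is handed in.

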